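# Draw the long desoldering pump out of a half-opening parts drawer

### The arm

A 6-joint arm with a two-finger parallel gripper is mounted at the origin on the work surface. World frame = base frame: x ahead of the robot, y to its left, z up, the work surface at z = 0. Lengths are in m, angles in rad, forces in N, time in s.
With the tool pointing down it reaches from about 0.35 to 0.775 m from the base axis. Payload 5.5 kg.
Tool frame: the origin (TCP) lies midway between the tips of the shut fingers; the grasp point (between the pads) lies 19 mm behind it (robot.hold_point_z is the distance from the TCP to the grasp point, in m); z points along the fingers, y is the direction in which the jaws open and shut (so a half turn about z gives the same grasp; the last joint's range is limited). The gripper opens to 85 mm and grips with 20 to 120 N. Pads are 22 mm wide; open, the fingers measure 114 mm over their backs; the gripper's body (76 mm by 85 mm) begins 54 mm behind the grasp point. The pads swing forward as they close: fully open they stand 13 mm farther back than shut.
Start: joints at [-1.418, 0.313, 0.046, 1.304, 0, 1.431], TCP at [0.166, -0.551, 0.231] pointing down, gripper open.
Joint ranges: [-2.76, 2.76], [-0.86, 1.69], [-1.03, 1.26], [-2.2, 2.34], [-1.47, 1.5], [-3.14, 3.14]. Speed limits (rad/s): [2.57, 2.57, 3.14, 3.14, 3.14, 3.14].

### API

Orientations are given as a unit quaternion [x, y, z, w].
In Python, from plant import readout, viewer, hand_in, robot gives the robot as it stands.
- The arm moves only by the tool play_rows, never from a script. Its argument "commands" is a list that holds one entry, the list of rows, each a list of 7 numbers: the shift along the tool's x, y, z in m, then the turn, a rotation vector about the tool's x, y, z in rad, then the finger opening in m, from 0 to 0.0854. In form: [[[tx, ty, tz, wx, wy, wz, gripper], ...]]. A call has exactly 5 rows; each row shifts and turns the commanded pose from where the row before left it, along the tool's axes as they then stand; what a row does not reach is not made up. A row lasts 1/10 s, in which the tool goes at most 50 mm and 8.59 degrees, less where a joint would pass 70% of its speed; a pose out of reach is approached as far as the arm can. A call is refused whole if a number of a shift passes 0.05 or a number of a turn 0.15, either way. A call with a gripper value outside its range is refused whole. The fingers move at their own pace and stop on an object; "force" is the grip in N (left out, the last holds). Time passes only in rows, so rows that do not move let the fingers close, or fill a call up. It gives the time, the measured TCP pose, the force and the opening at its end, in the units of the state.
- readout.get_obs(): the state, without advancing time (a new reading comes with each control period).
- viewer.camera(name): name is "side" or "top" or "wrist"; returns a dict with "img" (384x512x3 uint8, red, green, blue), "vertical_fov" (degrees; the focal length in pixels is half the picture's height over the tangent of half this angle, whatever the lens; pixels are square), "cx", "cy" (the principal point, pixels), "rvec" (rotation vector, rad) and "tvec" (3), from world to camera coordinates, as OpenCV has them. Camera axes: x right, y down, z forward; pixel columns grow to the right and rows downward; lengths in m; the calibration is good to about 2 mm. A picture is of the moment at which its call begins. There is no depth.
- hand_in(): hands the job in, once; it reports no verdict.
The state is a dict: "time_s": time; "joint_positions": joint angles; "qd": joint speeds; "joint_torque": joint torques, N m; "position": TCP position; "ee_rot": TCP orientation; "contact_force": force on the tool from outside, world axes, zero at the start; "torque": the same for the moment, N m; "opening": opening from 0.0 (shut) to 1.0 (fully open).
Only numpy, scipy, OpenCV 4.12 (cv2) and the standard library are available. Lean on these libraries where they do the work, as an engineer would, in place of code of your own. Each camera call takes 0.05 s, during which the arm holds its last target.

### The job

Fetch me the blue desoldering pump from the drawer that stands ajar in the small blue parts cabinet: pull that drawer out until it stops, then tilt the pump plunger end up and draw it out slantwise through the gap between the cabinet and the drawer front, because it is longer than the gap, without forcing it. Finish while holding it in the gripper, still, over the blue repair mat, with all of it at least 10 cm above the mat and clear of the cabinet, and leave the phone, the screwdriver, the tin and the tape roll where they are.

Things in the scene. Friction and masses are not known exactly. Their poses are not given: they have to be found in the camera images.
- cabinet: Blue desktop parts cabinet, fixed, 245 deep x 290 wide x 160 high, two columns by two rows of clear drawers. Origin: centre of its underside, on the table. Its front (the drawer side) looks along its -x; z up. Its roof is a 5 mm plate, underside 155 above the table. Only the upper drawer in the +y column (centred 71 mm to +y of the origin) is ajar and moves; the other three are fixed shut.
- drawer (a joint): How far that drawer is pulled out of the cabinet towards the cabinet's -x, in m: 0 shut, 0.14 at its stop, beyond which it cannot go. It starts 0.045 to 0.060 open. Runs with about 1.5 N of friction and stays where it is left. At the stop the gap between the roof's front edge and the drawer front is 140 mm long, and 128 mm wide between the drawer's sides.
- drawer_rim (a point): Middle of the top edge of the drawer's front panel, on the panel's inner (back) face; it moves with the drawer; axes as the cabinet's. The panel is 4 mm thick, 134 mm wide and reaches from 66 mm below this point up to it (149 mm above the table). The side walls (3 mm thick) end 6 mm lower. Inside, the drawer is 128 mm wide and 230 mm long, its pale liner floor 63 mm below this point. It can be hooked from above with fingertips behind the front panel.
- roof_edge (a point): Fixed point on the lower front edge of the cabinet's roof, above the middle of the ajar drawer, 155 mm above the table (69 mm above the drawer's floor); axes as the cabinet's. The pump has to pass under this edge and over the drawer front.
- pump_center (a point): Centre of the desoldering pump, on its long axis, half-way up. The pump is 200 mm long, a blue metal barrel 20 mm in diameter (from 62 mm to the nozzle side of this point to 60 mm to the plunger side), with 22 mm square black collars at both ends of the barrel, about 80 g, balanced near this point. It lies on the drawer's floor (axis 11 mm above it), roughly along the drawer, nozzle to the back. Its own x axis points to the nozzle, z up as it lies.
- pump_nozzle (a point): Tip of the pump's white nozzle, on its long axis, 100 mm from the centre; the end deep in the cabinet. The nozzle is 6 mm wide at its tip.
- pump_tail (a point): Outer end of the pump's black plunger knob (19 mm wide), on its long axis, 100 mm from the centre; the end next to the drawer front.
- mat: Blue repair mat, fixed on the table, 260 (its x) x 350 (its y) x 3 mm. Origin: centre of its underside.
- phone: White phone with a dark screen, 146 x 71 x 8 mm, lying loose on the mat. Origin: centre of its underside. Leave it.
- driver: Small screwdriver with a red handle, 140 mm long, lying loose on the mat. Leave it.
- tin: Round metal flux tin, 47 mm wide, 24 mm high, loose on the table. Origin: centre of its underside. Leave it.
- tape: Amber roll of tape, 72 mm wide, 19 mm high, lying loose on the roof of the cabinet. Origin: centre of its underside. Leave it.

How it is judged:
On the way, in this order (a step that is already met when the one before it is completed fails the run):
1. the drawer is pulled out to its stop (value of joint drawer above 0.13 m), for 0.2 s.
2. the pump leans out through the gap: its plunger end is above the drawer front while its nozzle is still under the cabinet's roof (z of pump_tail in the frame of drawer_rim above 0.005 m and x of pump_nozzle in the frame of roof_edge above 0 m and z of pump_nozzle in the frame of roof_edge below 0 m), for 0.1 s.
At the end, for the whole second after the job is handed in: The fingers hold the pump still (under 3 cm/s), not touching cabinet or drawer; its centre is over the mat; centre and both ends are over 0.10 m above the table; each end is in front of the drawer front, over 80 mm to a side of its middle, or over 20 mm above the roof's lower edge (contact force between the fingers and pump above 1 N and contact force between pump and cabinet below 0.05 N and height (world z) of each of pump_center, pump_nozzle, pump_tail above 0.1 m and x of pump_center in the frame of mat between -0.13 and 0.13 m and y of pump_center in the frame of mat between -0.175 and 0.175 m and (x of pump_nozzle in the frame of drawer_rim below -0.004 m or z of pump_nozzle in the frame of roof_edge above 0.02 m or y of pump_nozzle in the frame of drawer_rim below -0.08 m or y of pump_nozzle in the frame of drawer_rim above 0.08 m) and (x of pump_tail in the frame of drawer_rim below -0.004 m or z of pump_tail in the frame of roof_edge above 0.02 m or y of pump_tail in the frame of drawer_rim below -0.08 m or y of pump_tail in the frame of drawer_rim above 0.08 m) and linear speed of pump below 0.03 m/s); the arm keeps its last pose, push and grip.
It fails at once if the pump is forced against the cabinet or its drawer with more than 25 N (contact force between pump and cabinet above 25 N).
It fails at once if the phone, screwdriver, tin or tape roll is moved by more than 20 mm (distance of any of phone, driver, tin, tape from where it was at the start of the episode above 0.02 m).
It also fails if it takes over 53 s, if anything falls off the work surface, if the arm or the gripper's body presses on something with over 40 N, if the wrist force passes 120 N, or if a joint passes its speed limit or range.

## Working session

There is one attempt and no reset: what is moved stays moved. The work goes in short steps, Python scripts to look and compute and a tool call to move; the robot and the scene stay as the last step left them, time stands still between calls to the robot, and variables do not carry over. Pictures are saved under pics/ and viewed, and the job is handed in when it is done.

Besides the shell and the picture viewer there is one more tool, called after "Call:" as a command line: name --argument value ..., lists and objects as JSON in quotes. play_rows: Moves the arm, as the interface text tells. Its arguments: {"type":"object","properties":{"commands":{"type":"array","items":{"type":"array","items":{"type":"array","items":{"type":"number"}}}},"force":{"type":"number"}},"required":["commands"]}

```bash
ls; mkdir -p pics; cat > h.py <<'E'
import numpy as np, cv2
from scipy.spatial.transform import Rotation as R
from plant import readout, viewer, hand_in, robot
def cam(n,save=None):
    c=viewer.camera(n)
    if save: cv2.imwrite('pics/'+save+'.png',c['img'][:,:,::-1])
    return c
def K(c):
    f=c['img'].shape[0]/2/np.tan(np.radians(c['vertical_fov'])/2)
    return np.array([[f,0,c['cx']],[0,f,c['cy']],[0,0,1]])
def ray(c,px):
    Rm=R.from_rotvec(np.ravel(c['rvec'])).as_matrix();t=np.ravel(c['tvec'])
    d=Rm.T@np.linalg.solve(K(c),np.array([px[0],px[1],1.]))
    return -Rm.T@t,d
def onz(c,px,z):
    o,d=ray(c,px); return o+d*(z-o[2])/d[2]
def proj(c,P):
    return cv2.projectPoints(np.float64(P).reshape(-1,1,3),np.float64(c['rvec']),np.float64(c['tvec']),K(c),None)[0].reshape(-1,2)
def two(c1,p1,c2,p2):
    o1,d1=ray(c1,p1);o2,d2=ray(c2,p2)
    s=np.linalg.lstsq(np.c_[d1,-d2],o2-o1,rcond=None)[0]
    a=o1+d1*s[0];b=o2+d2*s[1]; return (a+b)/2,np.linalg.norm(a-b)
E
python3 - <<'E'
from h import *
for n in('side','top','wrist'):
    c=cam(n,n+'0'); print(n,c['vertical_fov'],c['cx'],c['cy'],np.ravel(c['rvec']),ray(c,(256,192)))
print(readout.get_obs()); print([a for a in dir(robot) if a[0]!='_'])
E
```

```text
pics
side 48.045036128558124 255.00770481310374 193.15029475451536 [ 2.463412   -0.18796556  0.06346472] (array([ 0.48930316, -0.73299012,  1.06154437]), array([ 0.0954949 ,  0.61737508, -0.78085925]))
top 51.92292653632494 250.41273513896303 191.91490815617408 [ 2.16005611 -2.21932451  0.02424184] (array([0.57649406, 0.0023477 , 1.05615107]), array([ 0.0422156 ,  0.00567609, -0.99919289]))
wrist 60.7409057694709 259.6714608895126 185.87141138860048 [-2.33428158  1.73597447  0.24594431] (array([ 0.23280737, -0.5300394 ,  0.37388904]), array([-0.28453717, -0.07168165, -0.95622999]))
{'time_s': 0.15, 'joint_positions': array([-1.41760188e+00,  3.13848617e-01,  4.52530379e-02,  1.30358735e+00,
       -1.02118090e-06,  1.43123757e+00]), 'qd': array([-0.00067946, -0.00165445,  0.00499764,  0.00102365,  0.00087854,
       -0.00126294]), 'joint_torque': array([ 2.26395663e-03, -4.81065023e+01,  2.98815823e+01,  1.39235234e-02,
        1.23300802e-05,  1.36544020e-05]), 'position': array([ 0.16589497, -0.5501616 ,  0.23060727]), 'ee_rot': array([ 9.89305822e-01,  1.45854412e-01, -5.23737307e-06, -6.93283066e-04]), 'contact_force': array([-0.22909707, -0.19077726, -1.06821083]), 'torque': array([-0.01678126,  0.0026474 ,  0.02063532]), 'opening': 1.0016129295824567}
['PlanningError', 'hold_point_z']
```

View pics/side0.png

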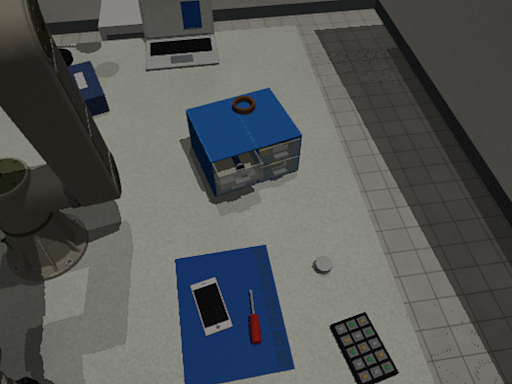

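View pics/top0.png

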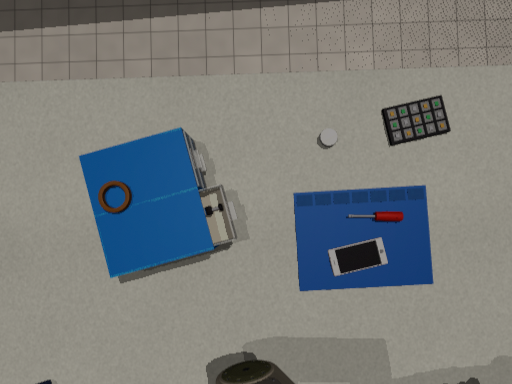

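View pics/wrist0.png

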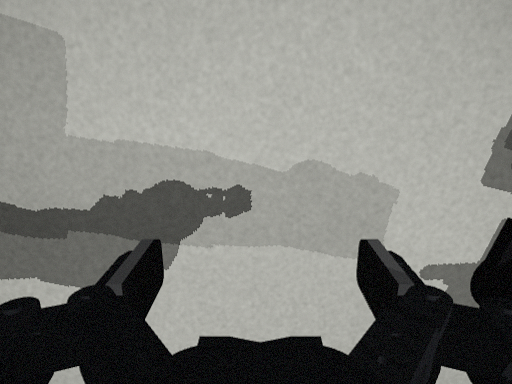

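The top view shows the cabinet roof with corners near (81,156), (184,129), (213,250), (110,275). The ajar drawer is at (205-235,187-245), with the pump's black plunger end at (213,210). The mat is at (295-432,187-291), holding the phone and driver, and the tin is at (328,137). The drawers face image right, which is -y.

```bash
python3 - <<'E'
from h import *
c=cam('top','top1')
img=c['img']; hsv=cv2.cvtColor(img,cv2.COLOR_RGB2HSV)
m=((hsv[...,0]>95)&(hsv[...,0]<125)&(hsv[...,1]>150)&(hsv[...,2]>60)).astype(np.uint8)
m[:, 290:]=0; m=cv2.morphologyEx(m,cv2.MORPH_CLOSE,np.ones((9,9)))
cs=max(cv2.findContours(m,0,2)[0],key=cv2.contourArea)
h=cv2.convexHull(cs); r=cv2.minAreaRect(h); print(r)
P=np.array([onz(c,p,0.16) for p in cv2.boxPoints(r)]);print(P.round(4)); print(np.linalg.norm(P-np.roll(P,-1,0),axis=1))
q=cv2.approxPolyDP(h,4,True).reshape(-1,2);print(q,np.array([onz(c,p,.16) for p in q]).round(4))
m=((hsv[...,0]>95)&(hsv[...,0]<125)&(hsv[...,1]>150)).astype(np.uint8)
m[:, :290]=0; m=cv2.morphologyEx(m,cv2.MORPH_CLOSE,np.ones((5,5)))
cs=max(cv2.findContours(m,0,2)[0],key=cv2.contourArea)
P=np.array([onz(c,p,0.003) for p in cv2.boxPoints(cv2.minAreaRect(cs))]);print('mat',P.round(4),P.mean(0)); 
crop=img[110:290,70:260]; cv2.imwrite('pics/top1z.png',cv2.resize(crop,None,fx=3.15,fy=3.15,interpolation=cv2.INTER_CUBIC)[:,:,::-1])
s=cam('side'); cv2.imwrite('pics/side1z.png',cv2.resize(s['img'][80:210,170:310],None,fx=4.5,fy=4.5,interpolation=cv2.INTER_CUBIC)[:,:,::-1])
E
```

```text
((146.15328979492188, 202.3409423828125), (125.7755126953125, 109.24437713623047), 74.40718841552734)
[[0.7077 0.4185 0.16  ]
 [0.7684 0.1738 0.16  ]
 [0.4894 0.1022 0.16  ]
 [0.4289 0.3432 0.16  ]]
[0.25212167 0.28801496 0.24839279 0.28877449]
[[180 128]
 [214 248]
 [110 276]
 [ 80 156]] [[0.7664 0.1781 0.16  ]
 [0.49   0.106  0.16  ]
 [0.4326 0.3441 0.16  ]
 [0.7085 0.4107 0.16  ]]
mat [[ 0.6152 -0.091   0.003 ]
 [ 0.6265 -0.4437  0.003 ]
 [ 0.3696 -0.4472  0.003 ]
 [ 0.3568 -0.0982  0.003 ]] [ 0.49200296 -0.27003949  0.003     ]
```

View pics/top1z.png

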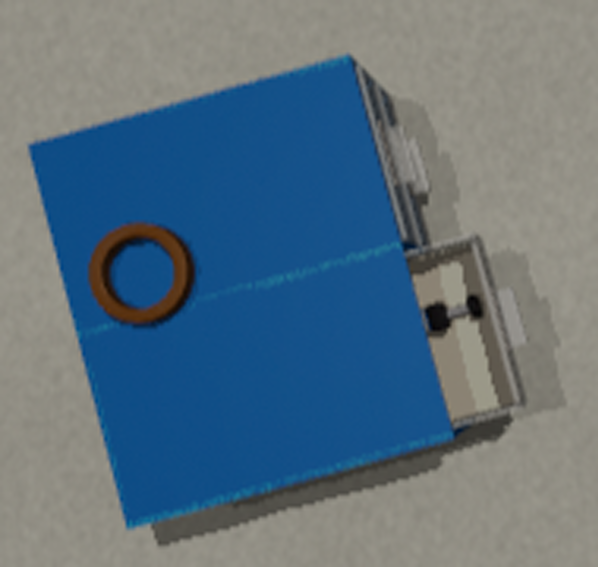

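View pics/side1z.png

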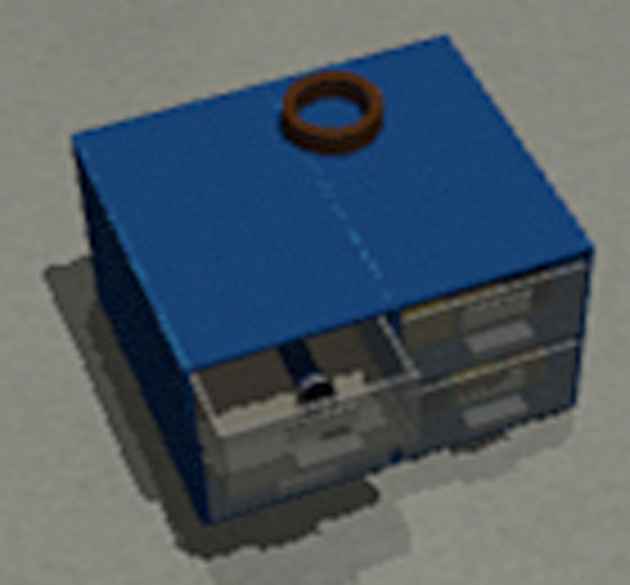

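```bash
cat >> h.py <<'E'
RE=np.array([0.5597,0.1226,0.155]); xc=np.array([-0.2465,0.9691,0]); yc=np.array([-0.9691,-0.2465,0])
def cab(P):
    d=np.asarray(P)-RE; return np.round([-(d@xc)*1000,(d@yc)*1000,(P[2]-.086)*1000],1) # u fwd, y, height over drawer floor
def wld(u,y,h): return RE-xc*u/1000+yc*y/1000+np.array([0,0,h/1000-.069])
def go(u,y,h,pitch=0,yawoff=0):
    # pitch: lean (deg) of plunger end up ; tool x=xc at 0
    R0=np.c_[xc,-yc,[0,0,-1]]
    Rt=R.from_rotvec(-yc*np.radians(-pitch)).as_matrix()@R.from_rotvec([0,0,np.radians(yawoff)]).as_matrix()@R0
    o=readout.get_obs(); Rn=R.from_quat(o['ee_rot']).as_matrix()
    d=wld(u,y,h)-o['position']
    print('t',o['time_s'],'cab',cab(o['position']),'F',np.round(o['contact_force'],1),'open',round(o['opening'],3))
    print('dtool(start frame)',np.round(Rn.T@d,4),'rotvec tool',np.round((R.from_matrix(Rn.T@Rt)).as_rotvec(),4),'dtool(target frame)',np.round(Rt.T@d,4))
E
python3 - <<'E'
from h import *
c=cam('top')
z=lambda x,y:(x/3.15+70-.34,y/3.15+110-.34)
for p in [(478,240),(523,403),(472,240),(516,405)]: print('panel',cab(onz(c,z(*p),.149)))
for p in [(475,307),(437,318)]: print('pump',cab(onz(c,z(*p),.1)))
for p in [(405,255),(452,432)]: print('roofedge',cab(onz(c,z(*p),.16)))
s=cam('side'); zs=lambda x,y:(x/4.5+170-.4,y/4.5+80-.4)
for p in [(213,436),(420,378)]: print('side panel',cab(onz(s,zs(*p),.149)))
for p in [(190,370),(592,250)]: print('side roof',cab(onz(s,zs(*p),.16)))
go(30,0,100)
E
```

```text
panel [ 52.2 -60.5  63. ]
panel [51.8 62.9 63. ]
panel [ 48.  -61.7  63. ]
panel [46.5 62.9 63. ]
pump [ 32.4 -15.3  14. ]
pump [  1.8 -15.2  14. ]
roofedge [ -0.9 -63.6  74. ]
roofedge [-2.2 68.5 74. ]
side panel [46.3 71.8 63. ]
side panel [ 52.1 -65.9  63. ]
side roof [-1.8 69.  74. ]
side roof [   0.5 -213.2   74. ]
t 0.35 cab [555.2 547.5 145.1] F [-0.1  0.7  0. ] open 0.995
dtool(start frame) [ 0.57   -0.5008  0.0453] rotvec tool [-3.0000e-04 -4.0000e-04 -1.5271e+00] dtool(target frame) [0.5252 0.5475 0.0451]
```

Call:
play_rows --commands '[[[0, 0, -0.01, 0, 0, -0.15, 0], [0, 0, -0.01, 0, 0, -0.15, 0], [0, 0, -0.01, 0, 0, -0.15, 0], [0, 0, 0, 0, 0, -0.15, 0], [0, 0, 0, 0, 0, -0.15, 0]]]' --force 40

```text
time_s: 0.85
position: [0.166, -0.5508, 0.2618]
ee_rot: [0.866, 0.501, -0.0, 0.0]
contact_force: [0.8, -0.9, -0.9]
opening: 0.143
```

Call:
play_rows --commands '[[[0, 0, 0, 0, 0, -0.15, 0], [0, 0, 0, 0, 0, -0.15, 0], [0, 0, 0, 0, 0, -0.15, 0], [0, 0, 0, 0, 0, -0.15, 0], [0, 0, 0, 0, 0, -0.15, 0]]]'

```text
time_s: 1.35
position: [0.166, -0.5505, 0.2613]
ee_rot: [0.622, 0.783, -0.0, 0.0]
contact_force: [0.5, 0.0, -0.7]
opening: -0.0
```

```bash
python3 - <<'E'
from h import *
go(30,10,150)
E
```

```text
t 1.35 cab [555.3 547.5 175.3] F [ 0.5  0.  -0.7] open -0.0
dtool(start frame) [0.5364 0.5264 0.0253] rotvec tool [ 0.      0.     -0.0209] dtool(target frame) [0.5253 0.5375 0.0253]
```

Call:
play_rows --commands '[[[0.033, 0.033, 0, 0, 0, -0.021, 0], [0.033, 0.034, 0, 0, 0, 0, 0], [0.033, 0.034, 0, 0, 0, 0, 0], [0.033, 0.034, 0, 0, 0, 0, 0], [0.033, 0.034, 0, 0, 0, 0, 0]]]'

```text
time_s: 1.85
position: [0.2917, -0.3486, 0.2614]
ee_rot: [0.616, 0.787, -0.0, 0.0]
contact_force: [1.2, -1.0, 0.2]
opening: -0.002
```

Call:
play_rows --commands '[[[0.033, 0.034, 0, 0, 0, 0, 0], [0.033, 0.034, 0, 0, 0, 0, 0], [0.033, 0.034, 0, 0, 0, 0, 0], [0.033, 0.034, 0, 0, 0, 0, 0], [0.033, 0.034, 0, 0, 0, 0, 0]]]'

```text
time_s: 2.35
position: [0.4171, -0.1475, 0.2616]
ee_rot: [0.616, 0.788, 0.0, 0.001]
contact_force: [1.5, -1.2, 0.7]
opening: 0.002
```

```bash
python3 - <<'E'
from h import *
go(30,10,150)
E
```

```text
t 2.35 cab [226.6 204.7 175.6] F [ 1.5 -1.2  0.7] open 0.002
dtool(start frame) [0.1978 0.1935 0.0256] rotvec tool [ 0.0007  0.0008 -0.0063] dtool(target frame) [0.1966 0.1947 0.0256]
```

Call:
play_rows --commands '[[[0.033, 0.033, 0, 0, 0, -0.006, 0], [0.033, 0.033, 0, 0, 0, 0, 0], [0.033, 0.033, 0, 0, 0, 0, 0], [0.033, 0.033, 0.01, 0, 0, 0, 0], [0.033, 0.033, 0.015, 0, 0, 0, 0]]]'

```text
time_s: 2.85
position: [0.5374, 0.0532, 0.2371]
ee_rot: [0.614, 0.79, 0.001, 0.001]
contact_force: [0.8, -0.8, -0.3]
opening: -0.003
```

Call:
play_rows --commands '[[[0.015, 0.015, 0, 0, 0, 0, 0], [0.015, 0.013, 0, 0, 0, 0, 0], [0, 0, 0, 0, 0, 0, 0], [0, 0, 0, 0, 0, 0, 0], [0, 0, 0, 0, 0, 0, 0]]]'

```text
time_s: 3.35
position: [0.5553, 0.0864, 0.2364]
ee_rot: [0.614, 0.789, -0.0, 0.0]
contact_force: [-0.8, -0.5, 0.5]
opening: 0.001
```

```bash
python3 - <<'E'
from h import *
go(30,10,40); cam('wrist','w1'); cam('top','t1')
E
```

```text
t 3.35 cab [ 34.   13.2 150.4] F [-0.8 -0.5  0.5] open 0.001
dtool(start frame) [0.004  0.0032 0.1104] rotvec tool [-0.0003  0.0003 -0.0009] dtool(target frame) [0.004  0.0032 0.1104]
```

View pics/w1.png

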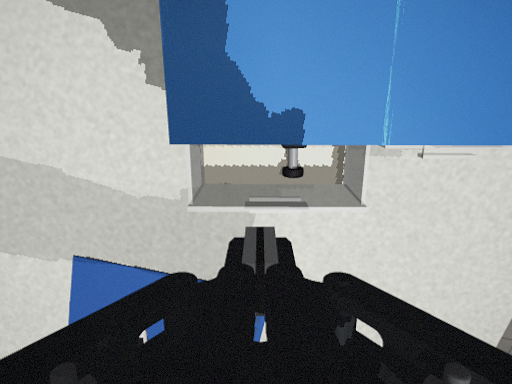

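The wrist view shows the roof edge at row 144, the drawer between columns 190 and 365, the front panel's top edge near row 206, and the knob at (292,172).

```bash
python3 - <<'E'
from h import *
c=cam('wrist')
for p in [(190,206),(366,206),(276,206)]: print('panel top',cab(onz(c,p,.149)))
for p in [(170,144),(380,144)]: print('roof',cab(onz(c,p,.16)))
print('knob',cab(onz(c,(292,173),.1)),'shaft',cab(onz(c,(292,155),.097)))
print(proj(c,[wld(30,10,40),wld(34,13,150)]))
E
```

```text
panel top [45.8 65.2 63. ]
panel top [ 46.1 -66.1  63. ]
panel top [45.9  1.1 63. ]
roof [-2.4 73.5 74. ]
roof [ -2.  -67.9  74. ]
knob [ 32.6 -15.2  14. ] shaft [ 17.2 -15.1  11. ]
[[263.6580022  177.60945819]
 [260.14328512 243.1077794 ]]
```

Call:
play_rows --commands '[[[0.004, 0.003, 0.025, 0, 0, 0, 0], [0.003, 0, 0.03, 0, 0, 0, 0], [0, 0, 0.03, 0, 0, 0, 0], [0, 0, 0.02, 0, 0, 0, 0], [0, 0, 0.005, 0, 0, 0, 0]]]'

```text
time_s: 4.0
position: [0.5549, 0.094, 0.1239]
ee_rot: [0.614, 0.789, -0.001, -0.002]
contact_force: [-1.3, -0.4, 0.2]
opening: 0.0
```

Call:
play_rows --commands '[[[-0.005, 0, 0, 0, 0, 0, 0], [-0.01, 0, 0, 0, 0, 0, 0], [-0.01, 0, 0, 0, 0, 0, 0], [-0.01, 0, 0, 0, 0, 0, 0], [-0.01, 0, 0, 0, 0, 0, 0]]]'

```text
time_s: 4.5
position: [0.5688, 0.05, 0.1272]
ee_rot: [0.614, 0.789, 0.001, 0.001]
contact_force: [0.1, 1.2, 1.6]
opening: 0.001
```

```bash
python3 - <<'E'
from h import *
go(126,10,40); cam('wrist','w2')
E
```

```text
t 4.5 cab [72.6  9.  41.2] F [0.1 1.2 1.6] open 0.001
dtool(start frame) [-0.0534 -0.0009  0.0013] rotvec tool [ 0.0017  0.0005 -0.0005] dtool(target frame) [-0.0534 -0.0009  0.0012]
```

View pics/w2.png

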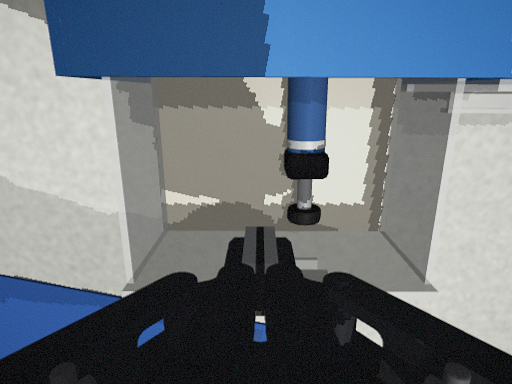

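The drawer is following the fingers. Its panel's top edge is now near row 289, and the pump is riding along with its knob at (304,214).

Call:
play_rows --commands '[[[-0.01, 0, 0, 0, 0, 0, 0], [-0.01, 0, 0, 0, 0, 0, 0], [-0.01, 0, 0, 0, 0, 0, 0], [-0.01, 0, 0, 0, 0, 0, 0], [-0.006, 0, 0, 0, 0, 0, 0]]]'

```text
time_s: 5.05
position: [0.5796, 0.0054, 0.1262]
ee_rot: [0.614, 0.789, -0.0, 0.0]
contact_force: [-0.4, 1.1, 1.2]
opening: -0.003
```

```bash
python3 - <<'E'
from h import *
go(126,10,40); c=cam('wrist','w3');cam('top','t3')
E
```

```text
t 5.05 cab [118.5   9.6  40.2] F [-0.4  1.1  1.2] open -0.003
dtool(start frame) [-0.0075 -0.0004  0.0002] rotvec tool [ 0.      0.0003 -0.0008] dtool(target frame) [-0.0075 -0.0004  0.0002]
```

View pics/w3.png

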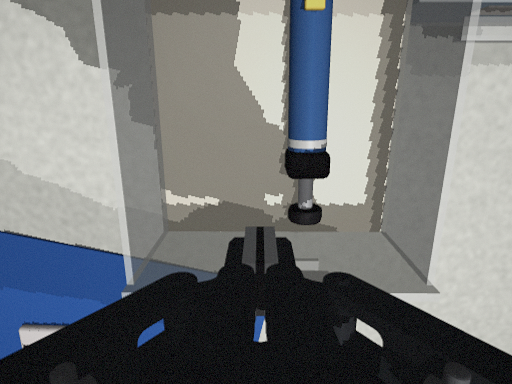

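```bash
python3 - <<'E'
from h import *
c=cam('wrist')
for p in [(136,286),(425,286),(136,291)]: print('panel top',cab(onz(c,p,.149)))
print('floor front corners',[cab(onz(c,p,.086)) for p in [(165,232),(380,231)]])
print('knob end',cab(onz(c,(305,220),.097)),'collar',cab(onz(c,(307,170),.108)),'barrel',cab(onz(c,(310,40),.107)))
E
```

```text
panel top [126.6  61.7  63. ]
panel top [126.9 -59.4  63. ]
panel top [129.   61.9  63. ]
floor front corners [array([130.2,  67.3,   0. ]), array([129.8, -63.1,   0. ])]
knob end [118.1 -15.8  11. ] collar [ 86.6 -14.2  22. ] barrel [ 25.8 -13.4  21. ]
```

Call:
play_rows --commands '[[[-0.003, 0, 0, 0, 0, 0, 0], [-0.003, 0, 0, 0, 0, 0, 0], [-0.002, 0, 0, 0, 0, 0, 0], [-0.001, 0, 0, 0, 0, 0, 0], [0, 0, 0, 0, 0, 0, 0]]]'

```text
time_s: 5.7
position: [0.5813, -0.0022, 0.1261]
ee_rot: [0.614, 0.789, -0.0, -0.0]
contact_force: [-0.5, 0.7, -1.1]
opening: 0.0
```

Call:
play_rows --commands '[[[-0.001, 0, 0, 0, 0, 0, 0], [-0.001, 0, 0, 0, 0, 0, 0], [0, 0, 0, 0, 0, 0, 0], [0, 0, 0, 0, 0, 0, 0], [0, 0, 0, 0, 0, 0, 0]]]'

```text
time_s: 6.2
position: [0.5814, -0.0028, 0.1262]
ee_rot: [0.613, 0.79, 0.001, -0.001]
contact_force: [-2.5, 5.8, 0.7]
opening: 0.0
```

```bash
python3 - <<'E'
from h import *
go(130,10,40); c=cam('wrist','w4')
E
```

```text
t 6.2 cab [126.9   9.8  40.2] F [-2.5  5.8  0.7] open 0.0
dtool(start frame) [-0.0031 -0.0002  0.0002] rotvec tool [-0.0003 -0.0024  0.0009] dtool(target frame) [-0.0031 -0.0002  0.0002]
```

The pull force rose to about 6 N, well above the 1.5 N friction, so the drawer is at its stop. I'll back off, rise and measure the pump.

Call:
play_rows --commands '[[[0.005, 0, 0, 0, 0, 0, 0], [0.01, 0, 0, 0, 0, 0, 0], [0.01, 0, -0.02, 0, 0, 0, 0], [0.01, 0.01, -0.04, 0, 0, 0, 0.045], [0.01, 0.01, -0.04, 0, 0, 0, 0.045]]]'

```text
time_s: 6.75
position: [0.5896, 0.0451, 0.227]
ee_rot: [0.614, 0.789, -0.001, -0.0]
contact_force: [1.8, 0.5, 0.8]
opening: 0.334
```

Call:
play_rows --commands '[[[0, 0, 0, 0, 0, 0, 0.045], [0, 0, 0, 0, 0, 0, 0.045], [0, 0, 0, 0, 0, 0, 0.045], [0, 0, 0, 0, 0, 0, 0.045], [0, 0, 0, 0, 0, 0, 0.045]]]'

```text
time_s: 7.25
position: [0.5894, 0.0442, 0.2249]
ee_rot: [0.614, 0.789, -0.001, -0.001]
contact_force: [0.2, -0.1, 0.5]
opening: 0.526
```

```bash
python3 - <<'E'
from h import *
go(80,-14,40); cam('wrist','w5'); cam('top','t5'); c=cam('side','s5')
E
```

```text
t 7.25 cab [ 83.3  -9.5 138.9] F [ 0.2 -0.1  0.5] open 0.526
dtool(start frame) [0.0033 0.0048 0.0989] rotvec tool [-0.0024 -0.0006 -0.0006] dtool(target frame) [0.0033 0.0045 0.0989]
```

View pics/w5.png

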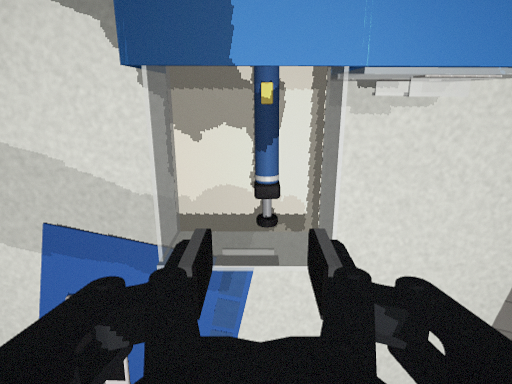

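View pics/s5.png

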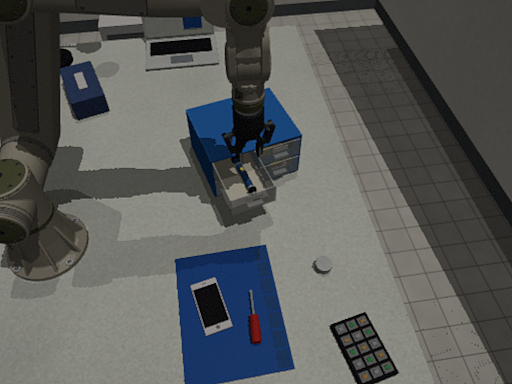

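The drawer is fully out. In the wrist view the barrel runs from (266,68) down to (267,190), the knob is at (267,220) and the roof edge is at row 66. In the side view the pump is visible in the drawer, and the mat items have not moved.

```bash
python3 - <<'E'
from h import *
c=cam('wrist')
for n,p,z in [('knob end',(267,226),.097),('collar mid',(267,190),.1),('barrel edges',(254,160),.097),('',(279,160),.097),('b2',(255,75),.097),('',(279,75),.097),('panel',(250,266),.149),('roof',(250,66),.155),('tag',(267,92),.107)]: print(n,cab(onz(c,p,z)))
hsv=cv2.cvtColor(c['img'],cv2.COLOR_RGB2HSV)
m=((hsv[...,0]>95)&(hsv[...,0]<125)&(hsv[...,1]>110))
for r in (72,110,130,150,170):
    x=np.where(m[r,230:300])[0]+230; print(r,x.min(),x.max(),cab(onz(c,((x.min()+x.max())/2,r),.097)))
E
```

```text
knob end [128.6 -16.3  11. ]
collar mid [ 94.1 -16.   14. ]
barrel edges [68.5 -5.  11. ]
 [ 68.6 -26.1  11. ]
b2 [ 0.5 -6.2 11. ]
 [  0.5 -25.1  11. ]
panel [139.   -2.5  63. ]
roof [-2. -4. 69.]
tag [ 13.3 -15.5  21. ]
72 254 277 [ -1.8 -14.5  11. ]
110 254 277 [ 27.4 -14.6  11. ]
130 255 277 [ 43.4 -15.1  11. ]
150 255 277 [ 60.  -15.1  11. ]
170 255 276 [ 77.2 -14.8  11. ]
```

Call:
play_rows --commands '[[[0.009, 0.003, 0.02, 0.001, 0, 0, 0.045], [0.008, 0.003, 0.03, 0, 0, 0, 0.045], [0, 0, 0.03, 0, 0, 0, 0.045], [0, 0, 0.025, 0, 0, 0, 0.045], [0, 0, 0.005, 0, 0, 0, 0.045]]]'

```text
time_s: 7.95
position: [0.5894, 0.0624, 0.1129]
ee_rot: [0.614, 0.789, -0.002, -0.003]
contact_force: [-0.0, -0.2, 0.2]
opening: 0.524
```

```bash
python3 - <<'E'
from h import *
go(66,-15,4); cam('wrist','w6')
E
```

```text
t 7.95 cab [ 65.7 -13.9  26.9] F [-0.  -0.2  0.2] open 0.524
dtool(start frame) [-0.0003  0.0012  0.0229] rotvec tool [-0.0068 -0.0015 -0.0001] dtool(target frame) [-0.0003  0.0011  0.0229]
```

View pics/w6.png

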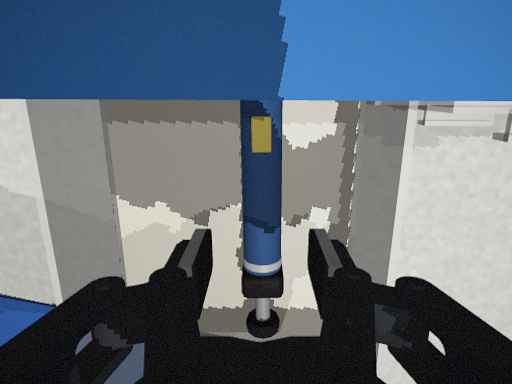

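The jaws straddle the barrel, at columns 210 and 310 with the barrel at 243-282. They sit ahead of the collar, and there is room on both sides. I'll descend and grip.

Call:
play_rows --commands '[[[0, 0.001, 0.008, -0.004, 0, 0, 0.045], [0, 0, 0.008, 0, 0, 0, 0.045], [0, 0, 0.006, 0, 0, 0, 0.045], [0, 0, 0, 0, 0, 0, 0.045], [0, 0, 0, 0, 0, 0, 0.03]]]'

```text
time_s: 8.5
position: [0.5946, 0.0625, 0.0966]
ee_rot: [0.614, 0.789, 0.003, 0.003]
contact_force: [0.3, -0.4, 1.3]
opening: 0.371
```

```bash
python3 - <<'E'
from h import *
go(66,-15,4)
E
```

```text
t 8.5 cab [ 66.8 -19.   10.6] F [ 0.3 -0.4  1.3] open 0.371
dtool(start frame) [ 0.0009 -0.0041  0.0066] rotvec tool [ 0.0078  0.0014 -0.0001] dtool(target frame) [ 0.0009 -0.004   0.0066]
```

```bash
python3 - <<'E'
from h import *
go(66,-15,4); cam('wrist','w7'); o=readout.get_obs(); print(o['torque'],o['qd'])
E
```

```text
t 8.5 cab [ 66.8 -19.   10.6] F [ 0.3 -0.4  1.3] open 0.371
dtool(start frame) [ 0.0009 -0.0041  0.0066] rotvec tool [ 0.0078  0.0014 -0.0001] dtool(target frame) [ 0.0009 -0.004   0.0066]
[ 0.06166808 -0.32503662  0.00120559] [-0.00114228  0.00787347 -0.00345526 -0.00185852 -0.00071973  0.00105505]
```

View pics/w7.png

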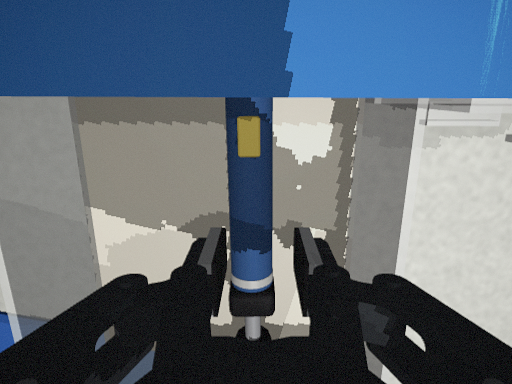

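Call:
play_rows --commands '[[[0, 0, 0, 0, 0, 0, 0.035], [0, 0, 0, 0, 0, 0, 0.035], [0, 0, 0, 0, 0, 0, 0.035], [0, 0, 0, 0, 0, 0, 0.035], [0, 0, 0, 0, 0, 0, 0.035]]]'

```text
time_s: 9.05
position: [0.5931, 0.0623, 0.0958]
ee_rot: [0.614, 0.789, 0.001, 0.002]
contact_force: [-3.2, -2.4, 9.3]
opening: 0.411
```

```bash
python3 - <<'E'
from h import *
go(66,-15,4); o=readout.get_obs(); print(o['torque'],o['joint_positions'],o['joint_torque'])
E
```

```text
t 9.05 cab [ 66.7 -17.5   9.8] F [-3.2 -2.4  9.3] open 0.411
dtool(start frame) [ 0.0007 -0.0026  0.0058] rotvec tool [ 0.0044  0.0009 -0.0003] dtool(target frame) [ 0.0007 -0.0025  0.0058]
[-0.06111777  0.28075015  0.03198931] [-3.00470422e-02  4.21794494e-01 -1.36554257e-01  1.00801106e+00
  3.22950639e-04  1.29200296e+00] [ 4.43966780e-01 -4.61450100e+01  2.58369344e+01 -1.17071863e+00
  1.72965615e-01 -5.31374986e-03]
```

Opening the fingers at depth raised about 9 N of contact: the right-hand knuckle sits on the drawer's side wall. I'll rise a little, use a narrower opening, lean the gripper towards the drawer's middle, and go back down.

Call:
play_rows --commands '[[[0, 0, -0.012, 0, 0, 0, 0.031], [0, 0, 0, -0.05, 0, 0, 0.031], [0, 0, 0, -0.05, 0, 0, 0.031], [0, 0, 0, 0, 0, 0, 0.031], [0, 0, 0, 0, 0, 0, 0.031]]]'

```text
time_s: 9.55
position: [0.5926, 0.0625, 0.1067]
ee_rot: [0.613, 0.788, 0.04, 0.031]
contact_force: [0.2, 0.6, 0.4]
opening: 0.367
```

```bash
python3 - <<'E'
from h import *
go(66,-15,5); cam('wrist','w8')
E
```

```text
t 9.55 cab [ 66.4 -17.1  20.7] F [0.2 0.6 0.4] open 0.367
dtool(start frame) [ 0.0004 -0.0037  0.0154] rotvec tool [ 0.1023  0.0002 -0.0003] dtool(target frame) [ 0.0004 -0.0021  0.0157]
```

View pics/w8.png

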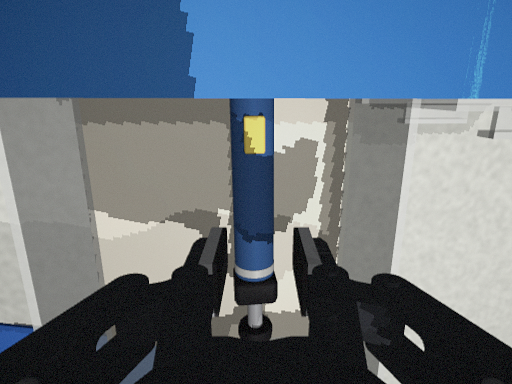

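The lean is in place with no contact force. The barrel (232-274) is slightly left of the jaw centre at 260, so I'll shift a few mm while descending.

Call:
play_rows --commands '[[[0, -0.002, 0.005, 0, 0, 0, 0.031], [0, -0.002, 0.005, 0, 0, 0, 0.031], [0, 0, 0.005, 0, 0, 0, 0.031], [0, 0, 0, 0, 0, 0, 0.031], [0, 0, 0, 0, 0, 0, 0.031]]]'

```text
time_s: 10.1
position: [0.5903, 0.062, 0.0905]
ee_rot: [0.613, 0.788, 0.04, 0.031]
contact_force: [-0.2, -0.1, 0.6]
opening: 0.361
```

```bash
python3 - <<'E'
from h import *
go(66,-15,5); cam('wrist','w9')
E
```

```text
t 10.1 cab [ 66.3 -14.7   4.5] F [-0.2 -0.1  0.6] open 0.361
dtool(start frame) [ 0.0003  0.0004 -0.0005] rotvec tool [ 1.022e-01 -1.000e-04 -1.000e-04] dtool(target frame) [ 0.0003  0.0003 -0.0005]
```

View pics/w9.png

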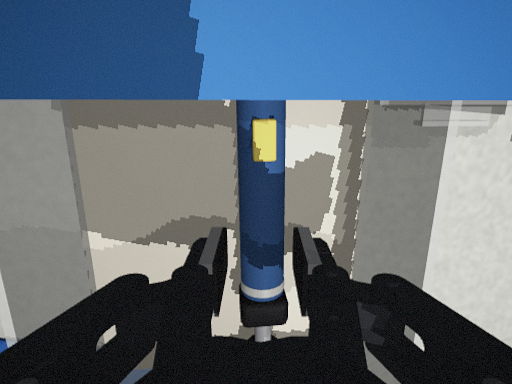

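The jaws are at the right depth (h 4.5 mm), centred, with no contact. Gripping now.

Call:
play_rows --commands '[[[0, 0, 0, 0, 0, 0, 0.015], [0, 0, 0, 0, 0, 0, 0.01], [0, 0, 0, 0, 0, 0, 0.005], [0, 0, 0, 0, 0, 0, 0], [0, 0, 0, 0, 0, 0, 0]]]' --force 50

```text
time_s: 10.65
position: [0.5907, 0.062, 0.0913]
ee_rot: [0.613, 0.788, 0.041, 0.032]
contact_force: [-0.7, -0.1, 3.0]
opening: 0.209
```

```bash
python3 - <<'E'
from h import *
go(66,-15,20)
E
```

```text
t 10.65 cab [ 66.4 -15.1   5.3] F [-0.7 -0.1  3. ] open 0.209
dtool(start frame) [ 0.0004  0.0014 -0.0146] rotvec tool [ 1.037e-01  3.000e-04 -1.000e-04] dtool(target frame) [ 0.0004 -0.0001 -0.0147]
```

Call:
play_rows --commands '[[[0, 0, -0.003, 0, 0, 0, 0], [0, 0, -0.004, 0, 0, 0, 0], [0, 0, -0.004, 0, 0, 0, 0], [0, 0, -0.004, 0.05, 0, 0, 0], [0, 0, 0, 0.05, 0, 0, 0]]]'

```text
time_s: 11.15
position: [0.5889, 0.0614, 0.1071]
ee_rot: [0.614, 0.789, 0.001, 0.001]
contact_force: [-0.5, 0.0, -1.3]
opening: 0.208
```

```bash
python3 - <<'E'
from h import *
go(66,-15,20); cam('wrist','w10'); cam('side','s10')
E
```

```text
t 11.15 cab [ 66.5 -13.2  21.1] F [-0.5  0.  -1.3] open 0.208
dtool(start frame) [0.0005 0.0018 0.0011] rotvec tool [ 0.0025  0.0006 -0.0003] dtool(target frame) [0.0005 0.0018 0.0011]
```

View pics/w10.png

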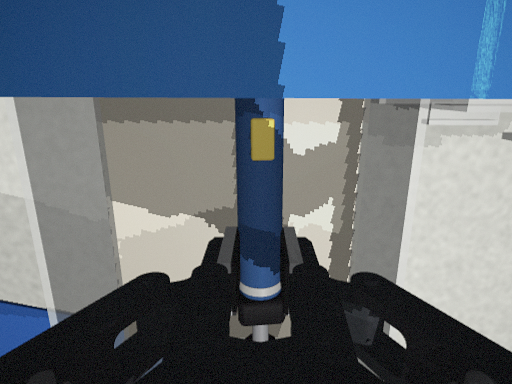

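The pump is lifted level and held firmly, with the barrel centred between the jaws and the opening steady at 0.208. Now I'll tilt it plunger end up while raising it.

Call:
play_rows --commands '[[[0, 0, -0.0055, 0, -0.052, 0, 0], [0, 0, -0.0055, 0, -0.052, 0, 0], [-0.001, 0, -0.0055, 0, -0.052, 0, 0], [-0.001, 0, -0.0055, 0, -0.052, 0, 0], [-0.001, 0, -0.0055, 0, -0.052, 0, 0]]]'

```text
time_s: 11.75
position: [0.5886, 0.0614, 0.1339]
ee_rot: [0.609, 0.782, -0.079, 0.104]
contact_force: [0.6, 0.4, -1.1]
opening: 0.208
```

```bash
python3 - <<'E'
from h import *
go(66,-13,76,30); cam('side','s11');cam('wrist','w11')
c=cam('side'); cv2.imwrite('pics/s11z.png',cv2.resize(c['img'][80:230,170:320],None,fx=4,fy=4,interpolation=cv2.INTER_CUBIC)[:,:,::-1])
E
```

```text
t 11.75 cab [ 66.4 -12.9  47.9] F [ 0.6  0.4 -1.1] open 0.208
dtool(start frame) [-0.0069  0.0002 -0.0273] rotvec tool [ 0.0038 -0.2617 -0.0018] dtool(target frame) [-0.0137  0.0001 -0.0246]
```

View pics/s11z.png

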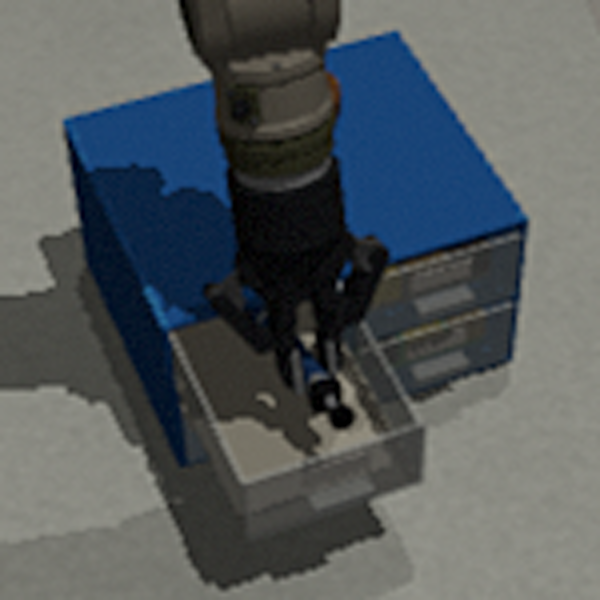

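View pics/w11.png

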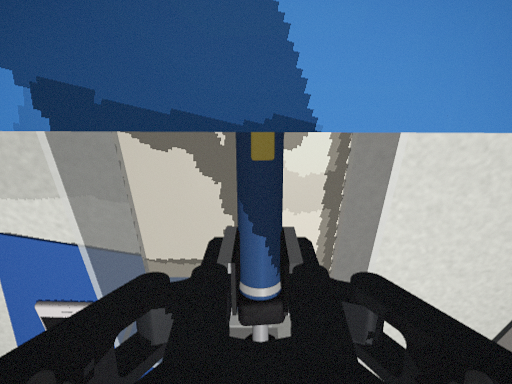

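The pump is tilting rigidly with the tool. The plunger is above floor level and its position in the wrist view has not changed. Continuing the tilt.

Call:
play_rows --commands '[[[-0.0015, 0, -0.0055, 0, -0.052, 0, 0], [-0.002, 0, -0.0055, 0, -0.052, 0, 0], [-0.002, 0, -0.005, 0, -0.052, 0, 0], [-0.002, 0, -0.005, 0, -0.052, 0, 0], [-0.0025, 0, -0.005, 0, -0.052, 0, 0]]]'

```text
time_s: 12.4
position: [0.5887, 0.0608, 0.1613]
ee_rot: [0.594, 0.762, -0.157, 0.204]
contact_force: [-1.1, 0.1, -1.0]
opening: 0.209
```

```bash
python3 - <<'E'
from h import *
go(66,-13,76,30); cam('side','s12');cam('wrist','w12')
c=cam('side'); cv2.imwrite('pics/s12z.png',cv2.resize(c['img'][80:230,170:320],None,fx=4,fy=4,interpolation=cv2.INTER_CUBIC)[:,:,::-1])
o=readout.get_obs(); Rn=R.from_quat(o['ee_rot']).as_matrix()
P=o['position']-Rn[:,2]*.006
ax=-Rn[:,0]; g=37
for n,s in(('tail',63),('nozzle',-137)): print(n,cab(P+ax*s/1000), proj(c,P+ax*s/1000))
E
```

```text
t 12.4 cab [ 67.  -12.8  75.3] F [-1.1  0.1 -1. ] open 0.209
dtool(start frame) [ 0.0006  0.0002 -0.0011] rotvec tool [ 0.0021 -0.003  -0.0024] dtool(target frame) [ 0.0006  0.0002 -0.0011]
tail [118.  -12.8 111.3] [[254.81541232 173.99644492]]
nozzle [-55.7 -13.   12.2] [[232.84943805 155.87660556]]
```

View pics/s12z.png

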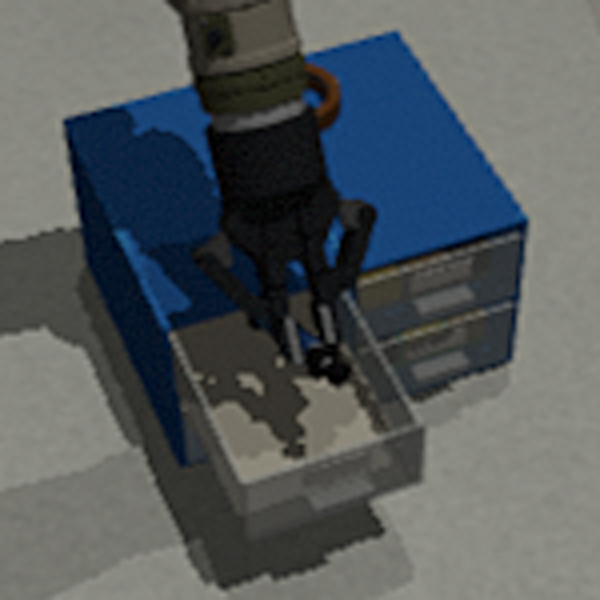

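View pics/w12.png

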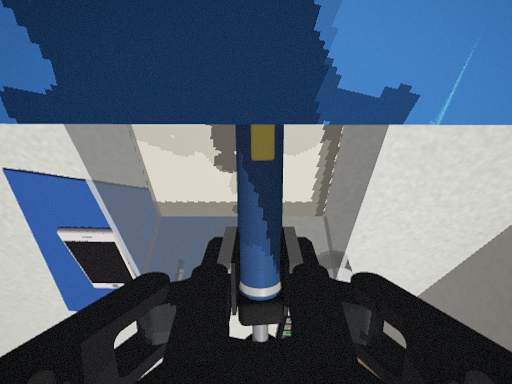

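The knob shows at (335,368) in the crop, against a predicted (339,376). The plunger is about 48 mm above the drawer front and the nozzle is about 55 mm inside the roof edge, so the leaning step is met. Now drawing it out along its axis.

Call:
play_rows --commands '[[[-0.01, 0, 0, 0, 0, 0, 0], [-0.02, 0, 0, 0, 0, 0, 0], [-0.02, 0, 0, 0, 0, 0, 0], [-0.025, 0, 0, 0, 0, 0, 0], [-0.025, 0, 0, 0, 0, 0, 0]]]'

```text
time_s: 13.05
position: [0.6102, -0.0248, 0.2119]
ee_rot: [0.594, 0.762, -0.156, 0.204]
contact_force: [0.6, -0.5, -1.5]
opening: 0.211
```

Call:
play_rows --commands '[[[-0.025, 0, 0, 0, 0, 0, 0], [-0.025, 0, 0, 0, 0, 0, 0], [-0.025, 0, 0, 0, 0, 0, 0], [-0.025, 0, 0, 0, 0, 0, 0], [-0.02, 0, 0, 0, 0, 0, 0]]]'

```text
time_s: 13.55
position: [0.6356, -0.1266, 0.2721]
ee_rot: [0.594, 0.762, -0.156, 0.204]
contact_force: [-0.2, 0.2, -0.9]
opening: 0.211
```

```bash
cat >> h.py <<'E'
def ends(c=None):
    o=readout.get_obs(); Rn=R.from_quat(o['ee_rot']).as_matrix()
    P=o['position']-Rn[:,2]*.006; ax=-Rn[:,0]
    for n,s in(('tail',63),('center',-37),('nozzle',-137)):
        Q=P+ax*s/1000; print(n,Q.round(3),cab(Q), proj(c,Q).round() if c else '')
E
python3 - <<'E'
from h import *
go(300,0,200,30); c=cam('side','s13');ends(c);cam('wrist','w13')
E
```

```text
t 13.55 cab [260.2 -12.1 186.1] F [-0.2  0.2 -0.9] open 0.211
dtool(start frame) [-0.0415 -0.012   0.0077] rotvec tool [ 0.0027 -0.0035 -0.004 ] dtool(target frame) [-0.0414 -0.0121  0.0079]
tail [ 0.649 -0.179  0.311] [314.3 -12.2 224.9] [[289. 202.]]
center [ 0.628 -0.095  0.261] [227.7 -12.9 175. ] [[273. 188.]]
nozzle [ 0.608 -0.011  0.211] [141.1 -13.7 125.1] [[259. 177.]]
```

View pics/s13.png

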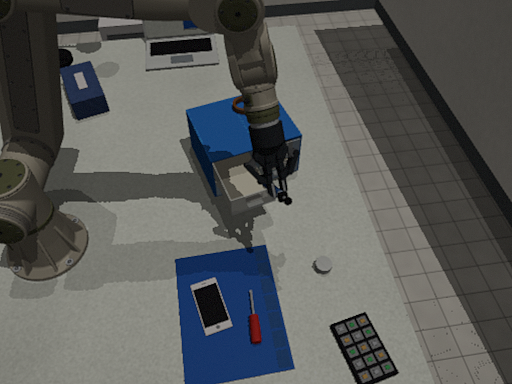

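The pump is clear of the drawer, with the knob at (287,200) against a predicted (289,202). Next, over to the mat's middle.

```bash
python3 - <<'E'
from h import *
Rn=R.from_quat(readout.get_obs()['ee_rot']).as_matrix()
print(Rn.T@np.array([-.133,-.17,-.01]))
E
```

```text
[-0.11067986 -0.17029006  0.07375814]
```

Call:
play_rows --commands '[[[-0.008, -0.012, 0.005, 0, 0, 0, 0], [-0.016, -0.025, 0.011, 0, 0, 0, 0], [-0.018, -0.028, 0.012, 0, 0, 0, 0], [-0.018, -0.028, 0.012, 0, 0, 0, 0], [-0.018, -0.028, 0.012, 0, 0, 0, 0]]]'

```text
time_s: 14.15
position: [0.5399, -0.2449, 0.2635]
ee_rot: [0.593, 0.763, -0.156, 0.203]
contact_force: [1.6, -0.5, -0.6]
opening: 0.21
```

Call:
play_rows --commands '[[[-0.016, -0.025, 0.011, 0, 0, 0, 0], [-0.011, -0.016, 0.007, 0, 0, 0, 0], [-0.006, -0.008, 0.004, 0, 0, 0, 0], [0, 0, 0, 0, 0, 0, 0], [0, 0, 0, 0, 0, 0, 0]]]'

```text
time_s: 14.65
position: [0.5038, -0.2944, 0.2612]
ee_rot: [0.594, 0.763, -0.156, 0.204]
contact_force: [0.1, 0.2, -1.8]
opening: 0.214
```

Call:
play_rows --commands '[[[0, 0, 0, 0, 0, 0, 0], [0, 0, 0, 0, 0, 0, 0], [0, 0, 0, 0, 0, 0, 0], [0, 0, 0, 0, 0, 0, 0], [0, 0, 0, 0, 0, 0, 0]]]'

```text
time_s: 15.15
position: [0.5038, -0.2944, 0.2612]
ee_rot: [0.593, 0.763, -0.157, 0.204]
contact_force: [0.2, 0.3, -1.5]
opening: 0.208
```

```bash
python3 - <<'E'
from h import *
go(300,0,200,30); c=cam('side','s14');ends(c);t=cam('top','t14');ends(t); cam('wrist','w14'); print(readout.get_obs()['qd'])
E
```

```text
t 15.15 cab [390.4 156.9 175.2] F [ 0.2  0.3 -1.5] open 0.208
dtool(start frame) [ 0.0663  0.157  -0.066 ] rotvec tool [ 0.0028 -0.0036 -0.0011] dtool(target frame) [ 0.0659  0.1569 -0.0667]
tail [ 0.516 -0.345  0.298] [442.1 157.1 211.7] [[239. 281.]]
center [ 0.495 -0.26   0.248] [355.3 157.  162.1] [[225. 258.]]
nozzle [ 0.474 -0.176  0.198] [268.5 156.9 112.4] [[213. 239.]]
tail [ 0.516 -0.345  0.298] [442.1 157.2 211.8] [[442. 235.]]
center [ 0.495 -0.261  0.248] [355.4 157.  162.1] [[390. 245.]]
nozzle [ 0.474 -0.176  0.198] [268.6 156.9 112.4] [[343. 254.]]
[-0.00294776  0.00063396 -0.00049833 -0.00016913 -0.00112759  0.00111354]
```

View pics/s14.png

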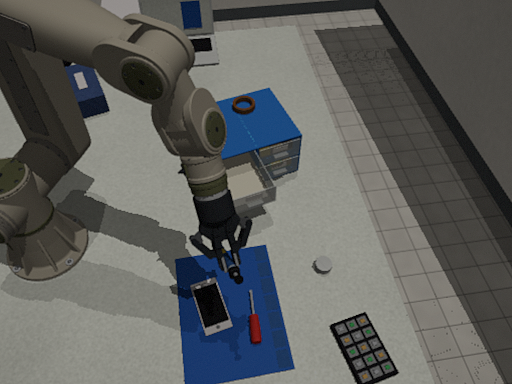

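View pics/t14.png

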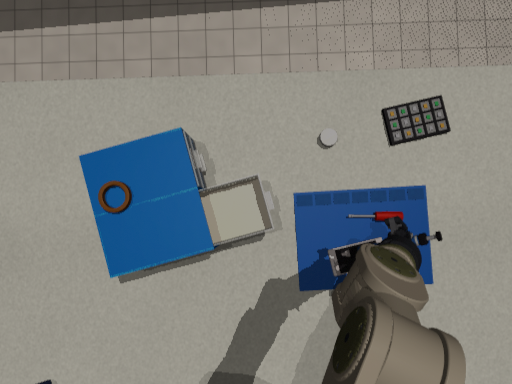

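View pics/w14.png

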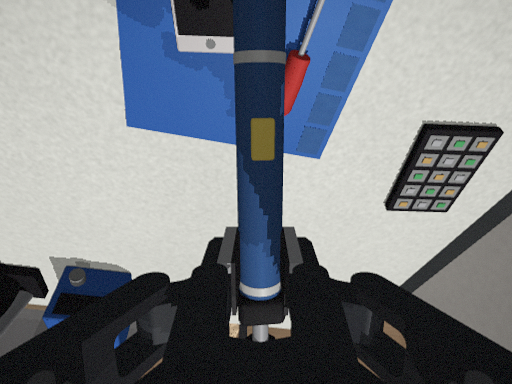

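The pump is held in the jaws and still. Its centre is over the mat, within about 1 cm of the middle. The knob shows at (437,237) in the top view, against a predicted (442,235). The tape, tin, driver and phone look unmoved, and the drawer is fully out and empty.

```bash
python3 - <<'E'
from h import *
hand_in(); o=readout.get_obs(); print(o['time_s'],o['position'],o['opening'])
E
```

```text
the job is handed in; nothing more can be done
the job is handed in; nothing more can be done
```

I pulled the ajar drawer to its stop and fetched the pump. It is now held still over the repair mat, and the job is handed in at about 15 s of the 53 s. The hand-in gave no verdict.

**How it went:**
- **Drawer:** I hooked it with shut fingers. The pull force rose to about 6 N at the end, which showed it had reached its stop.
- **Grip:** I took the pump by its barrel, about 37 mm to the plunger side of its centre.
- **Removal:** I tilted it 30° plunger end up, which put the plunger about 48 mm above the drawer front with the nozzle about 55 mm inside the roof edge. I then drew it out along its own axis, and the readings at the pauses on the way out showed no contact.

**Last checks before hand-in:**
- **Position:** the pump's centre was at about (0.495, -0.26, 0.25) m, within about 1 cm of the mat's centre. The nozzle was 0.20 m up and the plunger end 0.30 m up, both far in front of the drawer.
- **Grip and stillness:** the finger opening held steady on the barrel, and the arm's pose did not change over the last 0.5 s.
- **Other items:** the phone, screwdriver, tin and tape roll looked unmoved in the pictures. The phone was partly hidden by the arm in the last top view.

**Disagreements:**
- **First descent:** my first try at the pump had the gripper's finger linkage resting on the drawer's side wall at about 9 N. I rose, narrowed the fingers, leaned the gripper 6° and went down again without contact.
- **Small offsets:** the opening read 17.8 mm on the 20 mm barrel, and the plunger showed within about 5 pixels of where I predicted it in the last top view.
- **After hand-in:** I could not read the state after handing in; the script printed only its "handed in" message.

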